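# Clamp a piston in the cam-lock holder

### The job

Stand the piston upright, crown up, in the holder between the V-block and the sprung jaw, and let go of it. Then turn the cam knob clockwise until the sprung follower drops into the cam's notch and the jaw clamps the piston against the V-block; stop there without wrenching the knob hard against the notch, let go, and leave the other things on the bench alone.

Things in the scene. Friction and masses are not known exactly. Their poses are not given: they have to be found in the camera images.
- piston: Plain aluminium engine piston, loose, a solid cylinder of 56 mm diameter and 62 mm height with ring grooves near the top, 0.15 to 0.3 kg. It starts standing crown up on the bench. Origin: centre of its underside; z up through the crown.
- holder: Piston holder, fixed to the bench: dark steel base plate 104 x 206 x 12 mm (x, y, z); origin: centre of its underside. Cam knob at its -y end (axis at y = -55 mm), nest for the piston on its +y half, with a steel V-block (34 mm above the bench) facing +y, the steel jaw frame (33 mm) round it. All but the knob is lower than 35 mm, so finger tips 38 mm above the bench clear it.
- nest (a point): Point on the base plate, 12 mm above the bench, holder x = 0, y = 45 mm: where the centre of the piston's underside lies when clamped against the V-block. Axes as the holder's. With the jaw back there are 6 mm of room towards +y and 3 mm to either side in x, so the piston is best lowered 3 mm to the +y side of this point.
- jaw: Steel frame sliding along the holder's y. Its origin coincides with the holder's while it is held back, and is 6 mm to the holder's -y when the jaw clamps the piston. Its crossbar beyond the nest is the clamping face. A spring of about 10 N presses it to -y. Should it drop before the piston is in, the piston no longer fits.
- knob: Black bar knob turning about the vertical. Bar 44 mm long along its own x, 12 mm wide, from 40 to 72 mm above the bench; a hub of 15 mm radius below it. Origin on the axis, 22 mm above the bench; z up. Turned clockwise seen from above by 0.2 to 1.8 rad from its start it brings the notch to the follower; the cam is set differently on it each time. Left alone it stays put, so it can be regripped.
- sleeve: Bystander, loose: dark steel open ring 60 mm across, 45 mm high. Origin: centre of its underside. To be left alone.
- case: Bystander, loose: flat grey instrument case 70 x 130 x 28 mm (x, y, z). Origin: centre of its underside. To be left alone.
- screwdriver: Bystander, loose: screwdriver with red handle, 180 mm long along its x, lying on the bench. To be left alone.
- nose (a point): Follower: round nose of 4 mm radius on the jaw, pointing at the knob's axis, pressed by the spring onto the rim of the cam disc; 27 mm above the bench. It drops into the notch when the notch comes round to it.
- cam_centre (a point): Centre of the top of the steel cam disc under the knob: radius 36 mm, 22 to 32 mm above the bench, one steep notch 12 mm wide, 9 mm deep. Riding on the rim takes 0 to 0.15 N m; for 0.1 rad, as the nose falls in, the knob is pulled on by 0.2 to 0.4 N m; then it is slack for 0.1 rad; then the notch's far side stops it hard: 1 N m there is 30 N on the nose; over 20 N wrenches it.

How it is judged (in metres and radians):
On the way, in this order (a step that is already met when the one before it is completed fails the run):
1. the piston stands upright in the nest, let go, with the jaw still held back (horizontal distance between piston and nest below 0.011 m and z of piston in the frame of nest below 0.003 m and angle between piston's own z axis and vertical below 0.1 rad and contact force between the fingers and piston below 0.3 N and y of jaw in the frame of holder above -0.0025 m), for 0.2 s.
2. the follower has dropped into the notch and the jaw presses on the piston (y of jaw in the frame of holder below -0.0035 m and contact force between jaw and piston above 4 N), for 0.2 s.
At the end, for the whole second after the job is handed in: The piston stands upright (within 0.06 rad) on the holder's base plate, its axis within 6 mm of the nest point, at rest; the follower lies in the notch (jaw at least 3.5 mm towards the knob) and the jaw presses on the piston with more than 4 N (all of step 2 and horizontal distance between piston and nest below 0.006 m and z of piston in the frame of nest below 0.003 m and angle between piston's own z axis and vertical below 0.06 rad and linear speed of piston below 0.01 m/s); the robot touches nothing.
It fails at once if the knob is wrenched: more than 20 N between cam and follower once the follower is down in the notch (jaw over 4.2 mm from its start) (contact force between knob and jaw above 20 N and y of jaw in the frame of holder below -0.0042 m).
It fails at once if the sleeve, the case or the screwdriver is moved by more than 15 mm (distance of any of sleeve, case, screwdriver from where it was at the start of the episode above 0.015 m).
It also fails if it takes over 72 s, if anything falls off the work surface, if the arm or the gripper's body presses on something with over 40 N, if the wrist force passes 120 N, or if a joint passes its speed limit or range.

### The arm

A 6-joint arm with a two-finger parallel gripper is mounted at the origin on the work surface. World frame = base frame: x ahead of the robot, y to its left, z up, the work surface at z = 0. Lengths are in m, angles in degrees, forces in N, time in s.
With the tool pointing down it reaches from about 0.4 to 0.825 m from the base axis. Payload 7 kg.
Tool frame: the origin (TCP) lies midway between the tips of the shut fingers; the grasp point (between the pads) lies 19 mm behind it (ctrl.hold_point_z is the distance from the TCP to the grasp point, in m); z points along the fingers, y is the line along which they close (so a half turn about z gives the same grasp; the last joint's range is limited). The gripper opens to 88 mm and grips with 3 to 60 N. Pads are 19 mm wide; open, the fingers measure 130 mm over their backs; the gripper's body (78 mm by 193 mm) begins 47 mm behind the grasp point.
Start: joints at [93.169, 20.546, 0.682, 0, -70.136, -16.507], TCP at [0.156, 0.657, 0.227] pointing down, gripper open.
Joint ranges: [-176.03, 176.03], [-82.01, 121.73], [-58.28, 71.71], [-173.87, 95.51], [-174.79, -0.11], [-173.66, 173.66]. Speed limits (degrees/s): [136.94, 136.94, 172.46, 180, 180, 180].

### API

Orientations are given as [roll, pitch, yaw] about the fixed x, y, z axes, in that order (R = Rz(yaw) Ry(pitch) Rx(roll)).
In Python, from plant import ctrl gives the robot as it stands.
- The arm moves only by the tool apply_moves, never from a script. Its argument "deltas" is a list of rows, each an object with "fingers": the finger opening in mm, from 0 to 87.6; "delta_pos": the shift along the tool's x, y, z in mm, a list of three; "angular": the turn, a rotation vector about the tool's x, y, z in degrees, a list of three. A call has 1 to 10 rows; each row is the pose to reach, as a shift and turn from the pose commanded when the call began, along the tool's axes at that moment; what a row does not reach only later rows make up. A row lasts 1/10 s, in which the tool goes at most 50 mm and 8.59 degrees, less where a joint would pass 70% of its speed; a pose out of reach is approached as far as the arm can. A call with a gripper value outside its range is refused whole. The fingers move at their own pace and stop on an object; the grip force is fixed at half the most. Time passes only in rows, so rows that repeat a pose let the fingers close. It gives the time, the measured TCP pose, the force, the opening and the grip force at its end, in the units of the state.
- ctrl.get_obs(): the state, without advancing time (a new reading comes with each control period).
- ctrl.snapshot(name): name is "side" or "top" or "wrist"; returns the picture (400x640x3 uint8, red, green, blue); there is no depth.
- ctrl.camera_params(name): a dict with "fx", "fy", "cx", "cy" (pixels), "dist_coeffs" ([k1, k2, p1, p2, k3] as OpenCV has them; the pictures are not rectified), "cam_to_world" (4x4, takes a point from camera to world coordinates); the wrist camera has in their place "mount" (4x4, takes a point from camera to tool coordinates, whose origin is the TCP and whose axes are the flange's). Camera axes: x right, y up, looking along -z (the intrinsics and any distortion apply to the point x, -y, -z); pixel columns grow to the right and rows downward; lengths in m; the calibration is good to about 2 mm. A picture is of the moment at which its call begins: read the wrist's pose just before it. camera_params takes no time and is no camera call.
- ctrl.close_job(): hands the job in; it is judged then, once.
The state is a dict: "clock": time; "joint_pos": joint angles; "qvel": joint speeds; "tau": joint torques, N m; "tool_pos": TCP position; "orientation": TCP orientation; "force": force on the tool from outside, world axes, zero at the start; "moment": the same for the moment, N m; "opening": finger opening in m; "gripper_force": force on a finger pad.
Only numpy, scipy, OpenCV 4.12 (cv2) and the standard library are available. Lean on these libraries where they do the work, as an engineer would, in place of code of your own. Each camera call takes 0.05 s, during which the arm holds its last target. There are 200 camera calls.

## Working session

There is one attempt and no reset: what is moved stays moved. The work goes in short steps, Python scripts to look and compute and a tool call to move; the robot and the scene stay as the last step left them, time stands still between calls to the robot, and variables do not carry over. Pictures are saved under pics/ and viewed, at most 10 in all, crops included, and the job is handed in when it is done.

Besides the shell and the picture viewer there is one more tool, called after ">>>" as name([rows], argument=value, ...), one row to a line, values as JSON. apply_moves: Moves the arm, as the interface text tells. Its arguments: {"type":"object","properties":{"deltas":{"type":"array"}},"required":["deltas"]}

```bash
mkdir -p pics
cat > h.py <<'E'
import numpy as np, cv2
from scipy.spatial.transform import Rotation as R
from plant import ctrl
def pose():
    o=ctrl.get_obs(); T=np.eye(4); T[:3,:3]=R.from_euler('xyz',o['orientation'],degrees=True).as_matrix(); T[:3,3]=o['tool_pos']; return T,o
def cam(name,T=None):
    p=ctrl.camera_params(name)
    M=np.array(p['cam_to_world']) if 'cam_to_world' in p else T@np.array(p['mount'])
    K=np.array([[p['fx'],0,p['cx']],[0,p['fy'],p['cy']],[0,0,1]]); return K,np.array(p['dist_coeffs']),M
def ray(c,px):
    K,d,M=c; u=cv2.undistortPoints(np.array(px,float).reshape(-1,1,2),K,d).reshape(-1,2)
    v=np.c_[u[:,0],-u[:,1],-np.ones(len(u))]@M[:3,:3].T
    return M[:3,3],v
def plane(c,px,z):
    o,v=ray(c,px); return o+v*((z-o[2])/v[:,2])[:,None]
def proj(c,P):
    K,d,M=c; q=(np.atleast_2d(P)-M[:3,3])@M[:3,:3]; q=q*[1,-1,-1]
    return cv2.projectPoints(q,np.zeros(3),np.zeros(3),K,d)[0].reshape(-1,2)
def save(name,img): cv2.imwrite('pics/'+name+'.png',img[:,:,::-1])
E
python3 - <<'E'
from h import *
T,o=pose(); print(o)
np.set_printoptions(precision=3,suppress=True)
for n in ['side','top','wrist']:
    im=ctrl.snapshot(n); save(n+'0',im); c=cam(n,T); print(n,c)
np.save('T0.npy',T)
E
```

```text
{'clock': 0.0, 'joint_pos': array([ 9.31683780e+01,  2.05902454e+01,  6.35008611e-01, -1.86253703e-02,
       -7.01369178e+01, -1.65080083e+01]), 'qvel': array([-0.07543474, -0.04513396, -0.06049266,  0.00939386,  0.03949062,
       -0.07430926]), 'tau': array([ 2.11029233e-03, -5.82720172e+01,  2.93057656e+01,  6.99679077e+00,
        7.02322679e-03, -1.52330790e-04]), 'tool_pos': array([0.15564756, 0.65631393, 0.22565021]), 'orientation': array([ 1.79906668e+02, -9.40049016e-03, -1.33459651e+01]), 'force': array([-0.7208916 ,  0.26270907,  0.48120127]), 'moment': array([ 0.00649429,  0.00021976, -0.00801752]), 'gripper_force': 0.0, 'opening': 0.08746125185579529}
side (array([[478.104,   0.   , 314.27 ],
       [  0.   , 478.104, 201.127],
       [  0.   ,   0.   ,   1.   ]]), array([-0.126,  0.   ,  0.   ,  0.   ,  0.   ]), array([[-0.931,  0.268, -0.246,  0.313],
       [-0.364, -0.693,  0.622,  0.72 ],
       [-0.004,  0.669,  0.743,  0.839],
       [ 0.   ,  0.   ,  0.   ,  1.   ]]))
top (array([[510.829,   0.   , 316.539],
       [  0.   , 510.829, 196.693],
       [  0.   ,   0.   ,   1.   ]]), array([-0.114,  0.   ,  0.   ,  0.   ,  0.   ]), array([[ 0.019,  0.997, -0.081,  0.43 ],
       [-1.   ,  0.018, -0.01 ,  0.054],
       [-0.009,  0.081,  0.997,  1.394],
       [ 0.   ,  0.   ,  0.   ,  1.   ]]))
wrist (array([[360.264,   0.   , 321.826],
       [  0.   , 360.264, 198.199],
       [  0.   ,   0.   ,   1.   ]]), array([-0.07,  0.  ,  0.  ,  0.  ,  0.  ]), array([[-0.231,  0.929,  0.287,  0.234],
       [-0.973, -0.222, -0.067,  0.638],
       [ 0.002, -0.295,  0.956,  0.383],
       [ 0.   ,  0.   ,  0.   ,  1.   ]]))
```

View pics/top0.png

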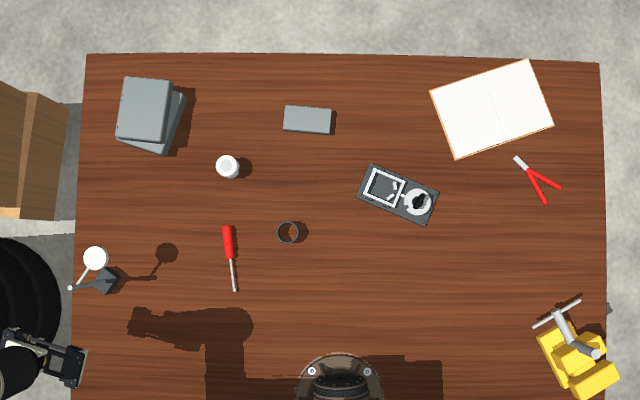

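View pics/side0.png

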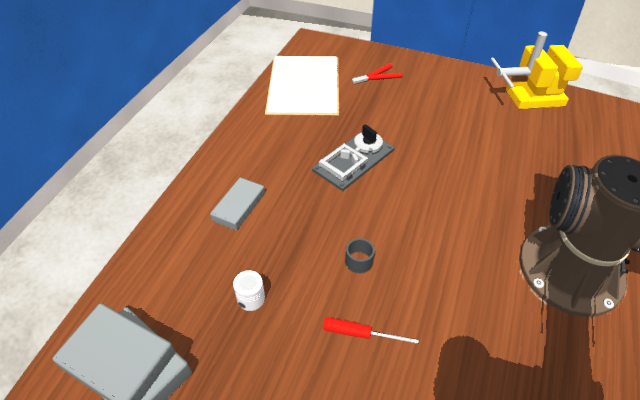

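Top view: piston at (228,167), holder centred near (398,194) with the knob at (419,201), ring (288,232), screwdriver (230,258), case (308,120). The side view agrees: piston (249,290), holder (353,160), knob (369,137).

Run:
```python
from h import *
np.set_printoptions(precision=4,suppress=True)
im=cv2.imread('pics/top0.png'); c=cam('top')
hsv=cv2.cvtColor(im,cv2.COLOR_BGR2HSV)
m=((hsv[:,:,1]<50)&(hsv[:,:,2]>130)).astype(np.uint8); 
s=np.zeros_like(m); s[145:190,205:255]=m[145:190,205:255]
cn=max(cv2.findContours(s,0,2)[0],key=cv2.contourArea); (u,r)=cv2.minEnclosingCircle(cn); print('piston',u,r)
print(plane(c,[u],.05))
s=np.zeros_like(m); g=((hsv[:,:,1]<110)).astype(np.uint8); s[150:240,345:450]=g[150:240,345:450]
cn=max(cv2.findContours(s,0,2)[0],key=cv2.contourArea); b=cv2.minAreaRect(cn); bp=cv2.boxPoints(b); print('holder',b,cv2.contourArea(cn)); P=plane(c,bp,.012); print(P,P.mean(0)); 
print([np.linalg.norm(P[i]-P[i-1]) for i in range(4)])
ims=cv2.imread('pics/side0.png'); cs=cam('side')
hs=cv2.cvtColor(ims,cv2.COLOR_BGR2HSV); ms=((hs[:,:,1]<50)&(hs[:,:,2]>110)).astype(np.uint8)
s=np.zeros_like(ms); s[260:320,225:275]=ms[260:320,225:275]
cn=max(cv2.findContours(s,0,2)[0],key=cv2.contourArea); print(cv2.boundingRect(cn)); x=cn[:,0]; t=x[x[:,1]<x[:,1].min()+24]; e=cv2.minEnclosingCircle(t);print(e,plane(cs,[e[0]],.062))
# triangulate knob: top bar vs side bar
for k,a in {'top':(c,(419,200)),'side':(cs,(369,129))}.items(): print(k,plane(a[0],[a[1]],.072))
print('sleeve',plane(c,[(288,232)],.045),'screw',plane(c,[(229,227),(236,290)],.015),'case',plane(c,[(308,120)],.028))
```

```text
piston (227.0, 166.0) 12.206655502319336
[[0.617  0.3082 0.05  ]]
holder ((397.1896667480469, 194.22415161132812), (76.42034912109375, 38.34147644042969), 23.198591232299805) 2818.0
[[ 0.5438 -0.0348  0.012 ]
 [ 0.6412 -0.0749  0.012 ]
 [ 0.5621 -0.268   0.012 ]
 [ 0.4654 -0.2266  0.012 ]] [ 0.5531 -0.1511  0.012 ]
[np.float64(0.20725334386554645), np.float64(0.10526635359451533), np.float64(0.20861316606932345), np.float64(0.1051731517476355)]
(233, 270, 32, 41)
((248.0, 284.5), 15.403021812438965) [[0.6103 0.3141 0.062 ]]
top [[ 0.5335 -0.1991  0.072 ]]
side [[ 0.5278 -0.198   0.072 ]]
sleeve [[0.4448 0.1415 0.045 ]] screw [[0.4554 0.3039 0.015 ]
 [0.2864 0.2802 0.015 ]] case [[0.7501 0.0953 0.028 ]]
```

View pics/wrist0.png

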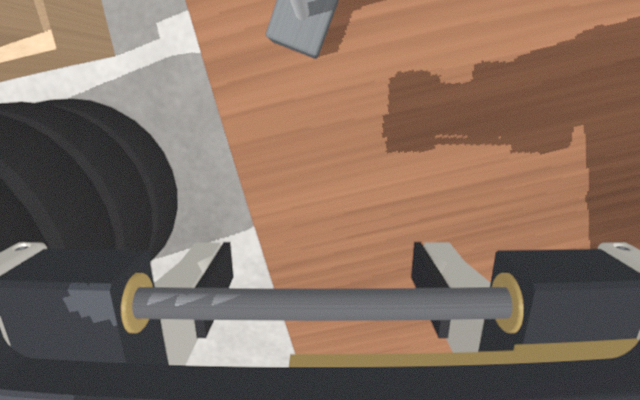

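The wrist view shows the open fingers at rows 240–340, with only the bench under the tool. Moving above the piston and turning the fingers to line up with the holder's x.

>>> apply_moves([
  {"fingers":87,"delta_pos":[44,19,0],"angular":[0,0,8.3]},
  {"fingers":87,"delta_pos":[88,38,0],"angular":[0,0,16.5]},
  {"fingers":87,"delta_pos":[132,58,0],"angular":[0,0,24.8]},
  {"fingers":87,"delta_pos":[176,77,0],"angular":[0,0,33]},
  {"fingers":87,"delta_pos":[220,96,0],"angular":[0,0,41.3]},
  {"fingers":87,"delta_pos":[264,115,0],"angular":[0,0,49.5]},
  {"fingers":87,"delta_pos":[308,135,0],"angular":[0,0,57.8]},
  {"fingers":87,"delta_pos":[352,154,0],"angular":[0,0,66]},
  {"fingers":87,"delta_pos":[396,173,0],"angular":[0,0,74.3]},
  {"fingers":87,"delta_pos":[440,193,0],"angular":[0,0,82.5]},
])

```text
clock: 1.15
tool_pos: [0.5406, 0.3661, 0.2264]
orientation: [180.0, -0.0, -96.2]
force: [0.4, 0.9, 0.5]
opening: 0.0873
gripper_force: 0.0
```

Run:
```python
from h import *
T,o=pose(); print(o['tool_pos'],o['orientation'],o['joint_pos'])
d=np.array([.613,.311,.226])-T[:3,3]; print(T[:3,:3].T@d*1000)
```

```text
[0.54059229 0.36606837 0.22641809] [ 1.79989588e+02 -5.72899558e-03 -9.61686657e+01] [ 5.11851523e+01  1.84961317e+01 -2.33278768e+00 -6.07287096e-03
 -6.91815212e+01 -5.73516596e+01]
[ 46.96885465 -77.90594014   0.40863143]
```

>>> apply_moves([
  {"fingers":87,"delta_pos":[24,-39,0],"angular":[0,0,8]},
  {"fingers":87,"delta_pos":[47,-78,0],"angular":[0,0,16]},
  {"fingers":87,"delta_pos":[47,-78,0],"angular":[0,0,16]},
  {"fingers":87,"delta_pos":[47,-78,0],"angular":[0,0,16]},
])

```text
clock: 1.55
tool_pos: [0.6127, 0.3116, 0.2256]
orientation: [180.0, -0.1, -111.9]
force: [-1.3, -0.1, -0.6]
opening: 0.0869
gripper_force: 0.0
```

Run:
```python
from h import *
T,o=pose(); print(o['tool_pos'],o['orientation'],o['qvel'].round(1)); im=ctrl.snapshot('wrist'); save('w1',im); np.save('T1.npy',T)
```

```text
[0.61270475 0.31155527 0.22559655] [ 1.79951819e+02 -6.54556060e-02 -1.11944013e+02] [ 2.2 -1.1 -0.6 -0.1  0.2  0.3]
```

View pics/w1.png

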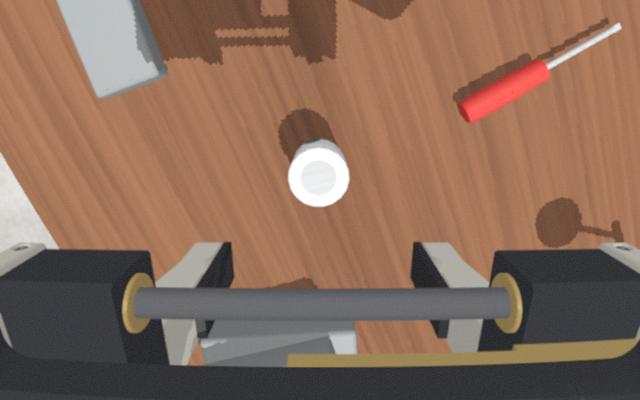

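Piston crown is at (318,177), radius about 30 px, between the fingers; case upper left, screwdriver right.

```bash
cat >> h.py <<'E'
def tri(rs):
    A=np.zeros((3,3)); b=np.zeros(3)
    for o,v in rs:
        v=v[0]/np.linalg.norm(v[0]); P=np.eye(3)-np.outer(v,v); A+=P; b+=P@o
    return np.linalg.solve(A,b)
E
python3 - <<'E'
from h import *
np.set_printoptions(precision=4,suppress=True)
T=np.load('T1.npy'); c=cam('wrist',T); im=cv2.imread('pics/w1.png'); hsv=cv2.cvtColor(im,cv2.COLOR_BGR2HSV)
m=((hsv[:,:,1]<40)&(hsv[:,:,2]>150)).astype(np.uint8); s=np.zeros_like(m); s[130:215,280:360]=m[130:215,280:360]
cn=max(cv2.findContours(s,0,2)[0],key=cv2.contourArea); x=cn[:,0]; low=x[x[:,1]>172]; print(cv2.boundingRect(cn))
# crown circle: lower arc of silhouette
from scipy.optimize import least_squares
P=plane(c,low.astype(float),.062)[:,:2]
f=least_squares(lambda q:np.hypot(*(P-q[:2]).T)-q[2],[*P.mean(0),.028]); print('crown fit',f.x,np.abs(f.fun).max())
uw=proj(c,[*f.x[:2],.062])[0]; print(uw)
print('tri',tri([ray(c,[uw]),ray(cam('top'),[(227.3,166.)]),ray(cam('side'),[(248,284.5)])]), tri([ray(c,[uw]),ray(cam('side'),[(248,284.5)])]))
d=np.array([*f.x[:2],.035])-T[:3,3]; print(T[:3,:3].T@d*1000)
E
```

```text
(288, 140, 62, 67)
crown fit [0.6159 0.3097 0.0278] 0.0006415396622789817
[318.1979 177.4278]
tri [0.616  0.3092 0.052 ] [0.615  0.3106 0.0545]
[  0.3214  -3.863  190.5939]
```

>>> apply_moves([
  {"fingers":87,"delta_pos":[0,-4,50],"angular":[0,0,0]},
  {"fingers":87,"delta_pos":[0,-4,100],"angular":[0,0,0]},
  {"fingers":87,"delta_pos":[0,-4,150],"angular":[0,0,0]},
  {"fingers":87,"delta_pos":[0,-4,180],"angular":[0,0,0]},
  {"fingers":87,"delta_pos":[0,-4,193],"angular":[0,0,0]},
  {"fingers":87,"delta_pos":[0,-4,193],"angular":[0,0,0]},
  {"fingers":50,"delta_pos":[0,-4,193],"angular":[0,0,0]},
  {"fingers":50,"delta_pos":[0,-4,193],"angular":[0,0,0]},
  {"fingers":50,"delta_pos":[0,-4,193],"angular":[0,0,0]},
  {"fingers":50,"delta_pos":[0,-4,193],"angular":[0,0,0]},
])

```text
clock: 2.6
tool_pos: [0.6164, 0.3117, 0.035]
orientation: [-179.9, 0.1, -111.8]
force: [0.5, -0.3, -0.4]
opening: 0.0611
gripper_force: 0.0
```

>>> apply_moves([
  {"fingers":50,"delta_pos":[0,0,0],"angular":[0,0,0]},
  {"fingers":50,"delta_pos":[0,0,0],"angular":[0,0,0]},
  {"fingers":50,"delta_pos":[0,0,0],"angular":[0,0,0]},
])

```text
clock: 2.9
tool_pos: [0.6163, 0.3115, 0.0346]
orientation: [-180.0, 0.1, -111.8]
force: [-2.7, -0.6, 6.0]
opening: 0.0554
gripper_force: 30.0
```

>>> apply_moves([
  {"fingers":50,"delta_pos":[0,0,-30],"angular":[0,0,0]},
  {"fingers":50,"delta_pos":[0,0,-70],"angular":[0,0,0]},
  {"fingers":50,"delta_pos":[20,-6,-110],"angular":[0,0,0]},
  {"fingers":50,"delta_pos":[50,-14,-140],"angular":[0,0,0]},
  {"fingers":50,"delta_pos":[90,-26,-165],"angular":[0,0,0]},
  {"fingers":50,"delta_pos":[135,-39,-165],"angular":[0,0,0]},
  {"fingers":50,"delta_pos":[180,-52,-165],"angular":[0,0,0]},
  {"fingers":50,"delta_pos":[225,-65,-165],"angular":[0,0,0]},
  {"fingers":50,"delta_pos":[270,-78,-165],"angular":[0,0,0]},
  {"fingers":50,"delta_pos":[315,-91,-165],"angular":[0,0,0]},
])

```text
clock: 3.9
tool_pos: [0.5822, -0.0168, 0.1982]
orientation: [180.0, -0.0, -111.8]
force: [1.7, -0.8, -2.3]
opening: 0.0556
gripper_force: 30.0
```

>>> apply_moves([
  {"fingers":50,"delta_pos":[35,-10,0],"angular":[0,0,0]},
  {"fingers":50,"delta_pos":[65,-18,0],"angular":[0,0,0]},
  {"fingers":50,"delta_pos":[80,-22,0],"angular":[0,0,0]},
  {"fingers":50,"delta_pos":[80,-22,0],"angular":[0,0,0]},
  {"fingers":50,"delta_pos":[80,-22,0],"angular":[0,0,0]},
  {"fingers":50,"delta_pos":[80,-22,0],"angular":[0,0,0]},
])

```text
clock: 4.5
tool_pos: [0.574, -0.0965, 0.1984]
orientation: [180.0, 0.0, -111.8]
force: [-0.3, -0.2, -1.8]
opening: 0.0557
gripper_force: 30.0
```

Run:
```python
from h import *
T,o=pose(); print(o['tool_pos'],o['orientation'],o['opening'],o['qvel'].round(1)); im=ctrl.snapshot('wrist'); save('w2',im); np.save('T2.npy',T)
```

```text
[ 0.57395479 -0.09653556  0.1984099 ] [ 1.79988388e+02  8.22107964e-03 -1.11795442e+02] 0.05568189591443209 [ 0.4 -0.   0.1  0.2 -0.   0. ]
```

View pics/w2.png

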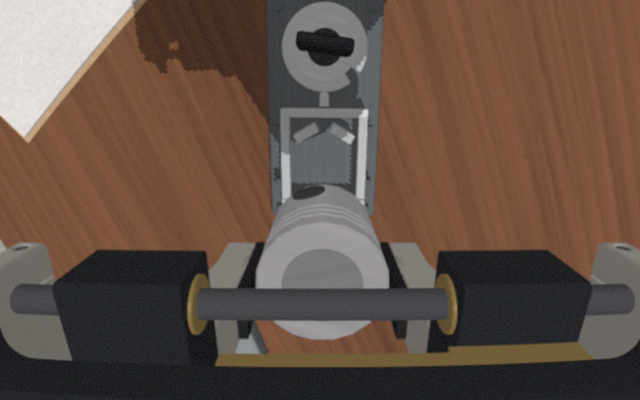

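Wrist view: cam disc centred near (325,46) with the bar nearly horizontal (298,42)–(354,47), the notch at (352,73), the follower at (324,98), the V-block near (323,132), and the held piston at the bottom. I'll zoom in to measure.

Run:
```python
import cv2
im=cv2.imread('pics/w2.png')[0:200,250:400]; im=cv2.convertScaleAbs(im,alpha=1.5,beta=20)
cv2.imwrite('pics/w2z.png',cv2.resize(im,None,fx=3,fy=3,interpolation=cv2.INTER_CUBIC))
```

```text
(no output)
```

View pics/w2z.png

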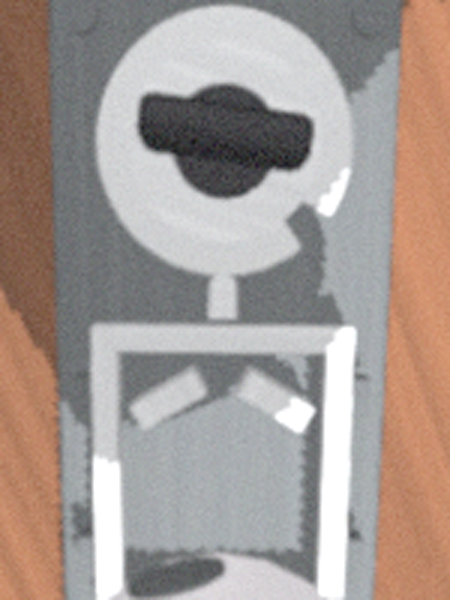

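Zoomed picture (scale 3, offset 250): disc centre (224,141) with radius 127, notch mouth near (313,222), follower (223,295), frame outer corners (92,325) and (355,325), bar ends (141,122) and (312,141).

Run:
```python
from h import *
np.set_printoptions(precision=4,suppress=True)
T=np.load('T2.npy'); c=cam('wrist',T); z=lambda l:np.array(l,float)/3+[250,0]
im=cv2.imread('pics/w2.png'); 
D=plane(c,z([(97,141),(351,141),(224,6),(224,276),(134,51),(134,231),(314,51)]),.032)[:,:2]
from scipy.optimize import least_squares
f=least_squares(lambda q:np.hypot(*(D-q[:2]).T)-q[2],[*D.mean(0),.036]); print('disc',f.x,np.abs(f.fun).max())
k=f.x[:2]
def ang(v): return np.degrees(np.arctan2(v[1],v[0]))
L=plane(c,z([(50,0),(65,600)]),.012); Rr=plane(c,z([(402,0),(372,600)]),.012); 
print('plate yaws',ang(L[1]-L[0])-90,ang(Rr[1]-Rr[0])-90,'width',np.linalg.norm(np.cross(L[1]-L[0],Rr[0]-L[0]))/np.linalg.norm(L[1]-L[0]))
Fl=plane(c,z([(92,327),(97,598)]),.033); Fr=plane(c,z([(355,327),(346,598)]),.033)
print('frame yaws',ang(Fl[1]-Fl[0])-90,ang(Fr[1]-Fr[0])-90,'width',np.linalg.norm(Fl[0]-Fr[0]), ang(Fl[0]-Fr[0]),ang(Fr[0]-Fl[0]))
yaw=np.mean([ang(Fl[1]-Fl[0])-90,ang(Fr[1]-Fr[0])-90,ang(L[1]-L[0])-90,ang(Rr[1]-Rr[0])-90]); print('yaw',yaw)
H=R.from_euler('z',yaw,degrees=True).as_matrix()[:2,:2]
loc=lambda P:(P[:,:2]-k)@H+[0,-.055]
print('frame local',loc(Fl),loc(Fr)); print('plate',loc(L),loc(Rr))
print('vblock corners',loc(plane(c,z([(207,385),(233,380),(316,410),(303,434),(132,406),(142,430)]),.034)))
print('notch',loc(plane(c,z([(313,222)]),.032))+[0,.055])
B=plane(c,z([(141,122),(312,141)]),.072); print('bar',B,B.mean(0),np.linalg.norm(B[1]-B[0]),ang(B[1]-B[0]))
n=k+H@[0,.1]; print('nest',n,'target',n+H@[0,.003])
p=proj(cam('top'),[[*k,.032],[*n,.012]]);print(p, proj(cam('side'),[[*k,.072],[*k,.032]]))
# height of knob top by two views
print('tri knob top', tri([ray(c,[z([(226,131)])[0]]),ray(cam('side'),[(369.5,128.5)]),ray(cam('top'),[(419,200)])]))
```

```text
disc [ 0.5305 -0.1995  0.0355] 0.0006905066940336851
plate yaws -22.518154444439944 -22.43214856688718 width 0.10218261284087761
frame yaws -22.576864770456538 -21.714792824027725 width 0.07669720215284387 -21.81449149220241 158.1855085077976
yaw -22.310490151452846
frame local [[ 0.0381 -0.0045]
 [ 0.0385  0.0784]] [[-0.0386 -0.0051]
 [-0.0394  0.0777]]
plate [[ 0.0509 -0.0968]
 [ 0.0516  0.0858]] [[-0.0513 -0.0978]
 [-0.0509  0.0849]]
vblock corners [[ 0.0045  0.012 ]
 [-0.0032  0.0105]
 [-0.0279  0.0191]
 [-0.0243  0.0262]
 [ 0.0266  0.0183]
 [ 0.0238  0.0255]]
notch [[-0.0255  0.0206]]
bar [[ 0.5493 -0.2085  0.072 ]
 [ 0.5119 -0.1888  0.072 ]] [ 0.5306 -0.1987  0.072 ] 0.04220766442070788 152.1884322974507
nest [ 0.5685 -0.107 ] target [ 0.5696 -0.1042]
[[416.3133 202.2508]
 [381.156  188.2461]] [[368.1714 128.3829]
 [366.9713 140.4843]]
tri knob top [ 0.5305 -0.1992  0.0725]
```

Run:
```python
from h import *
np.set_printoptions(precision=4,suppress=True)
T=np.load('T2.npy'); c=cam('wrist',T); im=cv2.imread('pics/w2.png').astype(int)
P=lambda x,y,z:(T@[x,y,z,1])[:3]
print(proj(c,[P(0,0,-.0274),P(0.0018,.028,-.0274),P(.0018,-.028,-.0274)]))
g=cv2.GaussianBlur(im.astype(np.uint8),(3,3),0).sum(2).astype(int)
for r in (215,225,265,275,282): 
    d=np.abs(np.diff(g[r])); print(r,[(int(i),int(d[i])) for i in range(220,430) if d[i]>45])
d=np.array([.5700,-.1024,.1984])-T[:3,3]; print(T[:3,:3].T@d*1000)
```

```text
[[322.788  290.1445]
 [390.9479 286.0714]
 [254.6364 286.1117]]
215 []
225 []
265 [(245, 58), (246, 84), (247, 67), (255, 49), (256, 103), (257, 109), (258, 62), (385, 74), (386, 123), (387, 107), (396, 83), (397, 82)]
275 [(241, 69), (242, 88), (243, 60), (254, 94), (255, 118), (256, 85), (387, 80), (388, 130), (389, 102), (400, 64), (401, 78), (402, 62)]
282 [(237, 47), (238, 75), (239, 78), (240, 51), (253, 53), (254, 104), (255, 114), (256, 73), (387, 69), (388, 137), (389, 123), (403, 63), (404, 79), (405, 62)]
[6.9136 1.4946 0.0092]
```

>>> apply_moves([
  {"fingers":50,"delta_pos":[7,2,10],"angular":[0,0,0.5]},
  {"fingers":50,"delta_pos":[7,2,50],"angular":[0,0,0.5]},
  {"fingers":50,"delta_pos":[7,2,85],"angular":[0,0,0.5]},
  {"fingers":50,"delta_pos":[7,2,105],"angular":[0,0,0.5]},
  {"fingers":50,"delta_pos":[7,2,115],"angular":[0,0,0.5]},
  {"fingers":50,"delta_pos":[7,2,120],"angular":[0,0,0.5]},
  {"fingers":50,"delta_pos":[7,2,120],"angular":[0,0,0.5]},
  {"fingers":50,"delta_pos":[7,2,120],"angular":[0,0,0.5]},
])

```text
clock: 5.35
tool_pos: [0.5702, -0.1031, 0.0796]
orientation: [-179.9, 0.0, -112.3]
force: [-0.0, 0.4, -2.6]
opening: 0.0555
gripper_force: 30.0
```

>>> apply_moves([
  {"fingers":50,"delta_pos":[0,0,5],"angular":[0,0,0]},
  {"fingers":50,"delta_pos":[0,0,10],"angular":[0,0,0]},
  {"fingers":50,"delta_pos":[0,0,14],"angular":[0,0,0]},
  {"fingers":50,"delta_pos":[0,0,14],"angular":[0,0,0]},
])

```text
clock: 5.75
tool_pos: [0.5689, -0.1032, 0.0639]
orientation: [179.9, -0.0, -112.3]
force: [-0.3, 0.5, -2.5]
opening: 0.0557
gripper_force: 30.0
```

>>> apply_moves([
  {"fingers":50,"delta_pos":[0,0,4],"angular":[0,0,0]},
  {"fingers":50,"delta_pos":[0,0,8],"angular":[0,0,0]},
  {"fingers":50,"delta_pos":[0,0,11],"angular":[0,0,0]},
  {"fingers":50,"delta_pos":[0,0,13],"angular":[0,0,0]},
  {"fingers":50,"delta_pos":[0,0,14],"angular":[0,0,0]},
  {"fingers":50,"delta_pos":[0,0,14],"angular":[0,0,0]},
])

```text
clock: 6.35
tool_pos: [0.5693, -0.1032, 0.0504]
orientation: [180.0, -0.0, -112.3]
force: [-0.2, 0.9, -2.1]
opening: 0.0555
gripper_force: 30.0
```

>>> apply_moves([
  {"fingers":50,"delta_pos":[-1,0,1],"angular":[0,0,0]},
  {"fingers":50,"delta_pos":[-1,0,2],"angular":[0,0,0]},
  {"fingers":50,"delta_pos":[-1,0,3],"angular":[0,0,0]},
  {"fingers":50,"delta_pos":[-1,0,4],"angular":[0,0,0]},
  {"fingers":50,"delta_pos":[-1,0,4],"angular":[0,0,0]},
])

```text
clock: 6.85
tool_pos: [0.5698, -0.1022, 0.0466]
orientation: [-180.0, 0.0, -112.3]
force: [-0.4, 0.0, -2.1]
opening: 0.0557
gripper_force: 30.0
```

>>> apply_moves([
  {"fingers":50,"delta_pos":[0,0,0.5],"angular":[0,0,0]},
  {"fingers":50,"delta_pos":[0,0,1],"angular":[0,0,0]},
  {"fingers":50,"delta_pos":[0,0,1],"angular":[0,0,0]},
])

```text
clock: 7.15
tool_pos: [0.5698, -0.1023, 0.0466]
orientation: [-180.0, -0.0, -112.3]
force: [-3.2, 1.3, 7.2]
opening: 0.0555
gripper_force: 30.0
```

>>> apply_moves([
  {"fingers":58,"delta_pos":[0,0,-0.5],"angular":[0,0,0]},
  {"fingers":62,"delta_pos":[0,0,-0.5],"angular":[0,0,0]},
  {"fingers":70,"delta_pos":[0,0,-0.5],"angular":[0,0,0]},
  {"fingers":87,"delta_pos":[0,0,-0.5],"angular":[0,0,0]},
  {"fingers":87,"delta_pos":[0,0,-0.5],"angular":[0,0,0]},
  {"fingers":87,"delta_pos":[0,0,-0.5],"angular":[0,0,0]},
  {"fingers":87,"delta_pos":[0,0,-0.5],"angular":[0,0,0]},
  {"fingers":87,"delta_pos":[0,0,-0.5],"angular":[0,0,0]},
])

```text
clock: 7.95
tool_pos: [0.5697, -0.1023, 0.046]
orientation: [180.0, -0.0, -112.3]
force: [-0.6, -0.3, 0.1]
opening: 0.0865
gripper_force: 0.0
```

>>> apply_moves([
  {"fingers":87,"delta_pos":[0,0,-20],"angular":[0,0,0]},
  {"fingers":87,"delta_pos":[0,0,-60],"angular":[0,0,0]},
  {"fingers":87,"delta_pos":[0,0,-110],"angular":[0,0,0]},
  {"fingers":87,"delta_pos":[0,0,-150],"angular":[0,0,0]},
  {"fingers":87,"delta_pos":[-30,0,-170],"angular":[0,0,0]},
  {"fingers":87,"delta_pos":[-30,0,-170],"angular":[0,0,0]},
  {"fingers":87,"delta_pos":[-30,0,-170],"angular":[0,0,0]},
  {"fingers":87,"delta_pos":[-30,0,-170],"angular":[0,0,0]},
])

```text
clock: 8.75
tool_pos: [0.5803, -0.0747, 0.2149]
orientation: [179.9, -0.0, -112.3]
force: [-0.2, -0.8, -0.2]
opening: 0.0872
gripper_force: 0.0
```

Run:
```python
from h import *
T,o=pose(); print(o['tool_pos'],o['orientation'],o['opening'],o['qvel'].round(1)); im=ctrl.snapshot('wrist'); np.save('T3.npy',T); save('w3',im)
cv2.imwrite('pics/w3z.png',cv2.resize(im[0:260,200:450,::-1],None,fx=2.3,fy=2.3,interpolation=cv2.INTER_CUBIC))
```

```text
[ 0.58028079 -0.07466078  0.21490489] [ 1.79896296e+02 -4.63374402e-02 -1.12340287e+02] 0.08721387022312793 [-0.3  0.5 -0.1  0.1  0.  -0.2]
```

View pics/w3z.png

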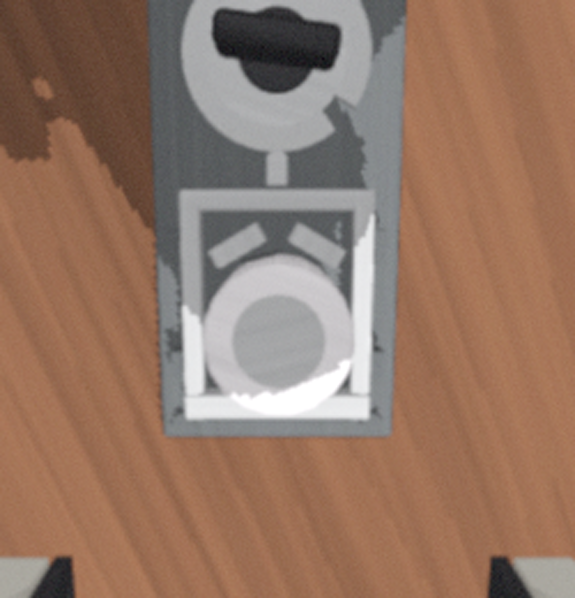

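The piston stands in the nest between V-block and crossbar, centred around (278,335) in the zoom, with the jaw still back. The notch is about 45–50° before the follower.

Run:
```python
from h import *
np.set_printoptions(precision=4,suppress=True)
for n in ('2','3'):
    T=np.load(f'T{n}.npy'); c=cam('wrist',T); im=cv2.imread(f'pics/w{n}.png')
    m=(im.max(2)<70).astype(np.uint8); s=np.zeros_like(m); s[0:75,285:365]=m[0:75,285:365]
    s=cv2.morphologyEx(s,cv2.MORPH_OPEN,np.ones((3,3)))
    ys,xs=np.nonzero(s); P=plane(c,np.c_[xs,ys].astype(float),.072)[:,:2]
    r=cv2.minAreaRect((P*1000).astype(np.float32)); print(n,r)
    # ends: points far from centre
    k=np.array([.5302,-.1993]); q=P-k; far=q[np.hypot(*q.T)>.017]; w,v=np.linalg.eigh(far.T@far); print('bar angle',np.degrees(np.arctan2(v[1,1],v[0,1])))
    z=lambda p:(np.array(p,float)/(3 if n=='2' else 2.3)+[250 if n=='2' else 200,0])
    pts=z([(335,195),(298,245),(287,218),(308,203)] if n=='2' else [(357,103),(335,130),(322,115),(336,97)])
    N=plane(c,pts,.032)[:,:2]-[.5305,-.1995]; print('notch angles from follower',np.degrees(np.arctan2(N[:,1],N[:,0]))-67.7)
```

```text
2 ((530.1372680664062, -203.12831115722656), (51.36417770385742, 58.3470573425293), 68.2276840209961)
bar angle 126.86816000355071
notch angles from follower [67.2961 38.3244 42.5604 57.1011]
3 ((532.68896484375, -194.61647033691406), (25.321758270263672, 41.41195297241211), 67.50227355957031)
bar angle 150.26586402940325
notch angles from follower [59.8292 38.9141 37.8944 55.2344]
```

>>> apply_moves([
  {"fingers":40,"delta_pos":[15,0,0],"angular":[0,0,-8.4]},
  {"fingers":40,"delta_pos":[30,0,0],"angular":[0,0,-16.8]},
  {"fingers":40,"delta_pos":[45,0,0],"angular":[0,0,-25.2]},
  {"fingers":40,"delta_pos":[60,0,0],"angular":[0,0,-33.6]},
  {"fingers":40,"delta_pos":[75,0,0],"angular":[0,0,-42]},
  {"fingers":40,"delta_pos":[90,0,0],"angular":[0,0,-50.4]},
  {"fingers":40,"delta_pos":[105,0,0],"angular":[0,0,-58.8]},
  {"fingers":40,"delta_pos":[120,0,0],"angular":[0,0,-67.2]},
  {"fingers":40,"delta_pos":[130,-1,0],"angular":[0,0,-75.6]},
  {"fingers":40,"delta_pos":[134,-1,0],"angular":[0,0,-84]},
])

```text
clock: 9.8
tool_pos: [0.53, -0.2001, 0.2149]
orientation: [179.9, 0.1, -28.1]
force: [-0.3, 0.9, 0.5]
opening: 0.0399
gripper_force: 0.0
```

>>> apply_moves([
  {"fingers":40,"delta_pos":[0,0,50],"angular":[0,0,0]},
  {"fingers":40,"delta_pos":[0,0,95],"angular":[0,0,0]},
  {"fingers":40,"delta_pos":[0,0,125],"angular":[0,0,0]},
  {"fingers":40,"delta_pos":[0,0,145],"angular":[0,0,0]},
  {"fingers":40,"delta_pos":[0,-0.5,158],"angular":[0,0,0]},
  {"fingers":40,"delta_pos":[0,-0.5,166],"angular":[0,0,0]},
  {"fingers":40,"delta_pos":[0,-0.5,166],"angular":[0,0,0]},
  {"fingers":40,"delta_pos":[0,-0.5,166],"angular":[0,0,0]},
])

```text
clock: 10.6
tool_pos: [0.5319, -0.1985, 0.0508]
orientation: [-180.0, -0.1, -28.3]
force: [-0.5, 0.1, 0.9]
opening: 0.04
gripper_force: 0.0
```

Run:
```python
from h import *
T,o=pose(); print(o['tool_pos'],o['orientation'],o['force'],o['moment']); im=ctrl.snapshot('wrist'); save('w4',im); np.save('T4.npy',T)
```

```text
[ 0.53193425 -0.19851456  0.05076454] [-1.79984981e+02 -5.56128960e-02 -2.83288889e+01] [-0.50677817  0.09749031  0.93928733] [ 0.06070797 -0.05269915 -0.04641798]
```

View pics/w4.png

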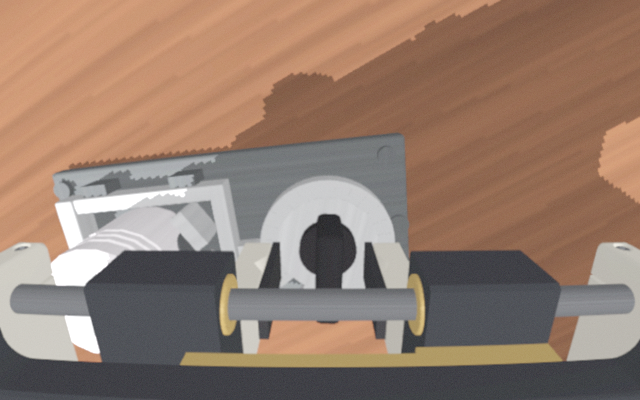

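Between the open fingers the bar runs from (328,215) to (327,322), about vertical and slightly right of centre.

Run:
```python
from h import *
np.set_printoptions(precision=4,suppress=True)
T=np.load('T4.npy'); c=cam('wrist',T); im=cv2.imread('pics/w4.png')
m=(im.max(2)<48).astype(np.uint8)
for r in (218,225,232,240,318,321):
    x=np.nonzero(m[r,295:360])[0]+295; print(r,x.min() if len(x) else None,x.max() if len(x) else None)
ti=np.linalg.inv(T)
for px in ((328,219),(328,228),(327,319)):
    p=plane(c,[px],.072)[0]; print(px,(ti@[*p,1])[:3]*1000)
print(proj(c,[(T@[0,0,-.0212,1])[:3]]))
```

```text
218 319 337
225 314 334
232 306 339
240 None None
318 None None
321 None None
(328, 219) [ 29.7404   1.9009 -21.2071]
(328, 228) [ 25.8513   1.9187 -21.2109]
(327, 319) [-17.6682   1.6879 -21.2531]
[[323.228  284.1017]]
```

Run:
```python
from h import *
from scipy.optimize import least_squares
T=np.load('T4.npy'); c=cam('wrist',T); im=cv2.imread('pics/w4.png'); ti=np.linalg.inv(T)
hsv=cv2.cvtColor(im,cv2.COLOR_BGR2HSV)
def fit(px,z,r0):
    P=plane(c,px,z); L=((np.c_[P,np.ones(len(P))])@ti.T)[:,:2]*1000
    f=least_squares(lambda q:np.hypot(*(L-q[:2]).T)-q[2],[0,0,r0],loss='soft_l1'); print(f.x.round(2),np.abs(f.fun).mean().round(2),len(px)); return L
# disc top edge: first bright pixel going down
g=cv2.GaussianBlur(im,(3,3),0).max(2).astype(int); pts=[]
for x in range(275,385,4):
    col=g[165:240,x]; d=np.diff(col); i=int(np.argmax(d)); 
    if d[i]>12: pts.append((x,165+i+.5))
print(pts[::5]); fit(np.array(pts,float),.032,36)
# hub dark circle sides
pts=[]
for r in range(226,286,4):
    row=np.nonzero(g[r,290:365]<70)[0]+290
    if len(row) and row.max()-row.min()>40: pts+= [(row.min()-.5,r),(row.max()+.5,r)]
print(pts[::4]); fit(np.array(pts,float),.040,15)
```

```text
[(275, 201.5), (295, 187.5), (315, 180.5), (335, 175.5), (355, 180.5), (375, 195.5)]
[ 4.41  3.36 33.18] 0.6 28
[(np.float64(303.5), 234), (np.float64(301.5), 242), (np.float64(300.5), 250), (np.float64(301.5), 258), (np.float64(306.5), 266)]
[ 1.1   2.25 14.12] 0.24 18
```

>>> apply_moves([
  {"fingers":40,"delta_pos":[0,2,3],"angular":[0,0,0]},
  {"fingers":25,"delta_pos":[0,2,3],"angular":[0,0,0]},
  {"fingers":25,"delta_pos":[0,2,3],"angular":[0,0,0]},
  {"fingers":16,"delta_pos":[0,2,3],"angular":[0,0,0]},
  {"fingers":16,"delta_pos":[0,2,3],"angular":[0,0,0]},
  {"fingers":8,"delta_pos":[0,2,3],"angular":[0,0,0]},
  {"fingers":8,"delta_pos":[0,2,3],"angular":[0,0,0]},
  {"fingers":8,"delta_pos":[0,2,3],"angular":[0,0,0]},
])

```text
clock: 11.45
tool_pos: [0.5301, -0.2007, 0.0471]
orientation: [180.0, 0.0, -28.3]
force: [-1.8, -5.7, 1.1]
opening: 0.0118
gripper_force: 29.9
```

```bash
cat > s.py <<'E'
from h import *
np.set_printoptions(precision=3,suppress=True)
T,o=pose(); print(o['tool_pos'],o['orientation'],'F',T[:3,:3].T@o['force'],'M',o['moment'],o['opening'],o['gripper_force'],o['clock'])
E
python3 s.py
```

```text
[ 0.53  -0.201  0.047] [179.952   0.013 -28.343] F [ 1.125  5.925 -1.113] M [-1.939  0.557 -0.08 ] 0.011792918341848781 29.875755608081818 11.45
```

>>> apply_moves([
  {"fingers":8,"delta_pos":[0,0.4,0],"angular":[0,0,1]},
  {"fingers":8,"delta_pos":[0,0.4,0],"angular":[0,0,3]},
  {"fingers":8,"delta_pos":[0,0.4,0],"angular":[0,0,5]},
  {"fingers":8,"delta_pos":[0,0.4,0],"angular":[0,0,7]},
  {"fingers":8,"delta_pos":[0,0.4,0],"angular":[0,0,9]},
  {"fingers":8,"delta_pos":[0,0.4,0],"angular":[0,0,10]},
  {"fingers":8,"delta_pos":[0,0.4,0],"angular":[0,0,10]},
])

```text
clock: 12.15
tool_pos: [0.53, -0.2007, 0.0471]
orientation: [180.0, 0.0, -38.3]
force: [-2.4, -4.6, 2.5]
opening: 0.0123
gripper_force: 30.0
```

```bash
python3 s.py
```

```text
[ 0.53  -0.201  0.047] [179.971   0.006 -38.339] F [ 0.977  5.049 -2.54 ] M [-1.854  0.713  0.235] 0.0122941441890161 29.97541308403015 12.15
```

>>> apply_moves([
  {"fingers":8,"delta_pos":[0,0.4,0],"angular":[0,0,2]},
  {"fingers":8,"delta_pos":[0,0.4,0],"angular":[0,0,5]},
  {"fingers":8,"delta_pos":[0,0.4,0],"angular":[0,0,8]},
  {"fingers":8,"delta_pos":[0,0.4,0],"angular":[0,0,11]},
  {"fingers":8,"delta_pos":[0,0.4,0],"angular":[0,0,14]},
  {"fingers":8,"delta_pos":[0,0.4,0],"angular":[0,0,17]},
  {"fingers":8,"delta_pos":[0,0.4,0],"angular":[0,0,19]},
  {"fingers":8,"delta_pos":[0,0.4,0],"angular":[0,0,20]},
  {"fingers":8,"delta_pos":[0,0.4,0],"angular":[0,0,20]},
])

```text
clock: 13.05
tool_pos: [0.53, -0.2008, 0.0471]
orientation: [-180.0, -0.0, -58.3]
force: [-2.3, -4.0, 2.7]
opening: 0.0116
gripper_force: 30.0
```

```bash
python3 s.py
```

```text
[ 0.53  -0.201  0.047] [-179.998   -0.003  -58.314] F [ 2.203  4.085 -2.669] M [-1.033  0.551  0.211] 0.011634243742599762 29.958249628543854 13.05
```

>>> apply_moves([
  {"fingers":8,"delta_pos":[0,0,0],"angular":[0,0,2]},
  {"fingers":8,"delta_pos":[0,0,0],"angular":[0,0,4]},
  {"fingers":8,"delta_pos":[0,0,0],"angular":[0,0,6]},
  {"fingers":8,"delta_pos":[0,0,0],"angular":[0,0,6]},
])

```text
clock: 13.45
tool_pos: [0.53, -0.2008, 0.0471]
orientation: [-180.0, -0.0, -64.3]
force: [-1.6, -3.6, 3.4]
opening: 0.0119
gripper_force: 29.9
```

```bash
python3 s.py
```

```text
[ 0.53  -0.201  0.047] [-179.992   -0.003  -64.324] F [ 2.575  3.039 -3.426] M [-1.112  0.526  0.04 ] 0.011913010142567047 29.9110409617424 13.45
```

>>> apply_moves([
  {"fingers":8,"delta_pos":[0,0,0],"angular":[0,0,1]},
  {"fingers":8,"delta_pos":[0,0,0],"angular":[0,0,2]},
  {"fingers":8,"delta_pos":[0,0,0],"angular":[0,0,2]},
])

```text
clock: 13.75
tool_pos: [0.5301, -0.2008, 0.0471]
orientation: [-180.0, -0.0, -66.4]
force: [-1.8, -3.0, 2.7]
opening: 0.0115
gripper_force: 30.0
```

```bash
python3 s.py
```

```text
[ 0.53  -0.201  0.047] [-179.992   -0.005  -66.357] F [ 2.053  2.862 -2.742] M [-0.967  0.598  0.162] 0.011521357175369638 29.961934983730316 13.75
```

>>> apply_moves([
  {"fingers":8,"delta_pos":[0,0,0],"angular":[0,0,1]},
  {"fingers":8,"delta_pos":[0,0,0],"angular":[0,0,2]},
  {"fingers":8,"delta_pos":[0,0,0],"angular":[0,0,2]},
])

```text
clock: 14.05
tool_pos: [0.5301, -0.2008, 0.0471]
orientation: [-180.0, -0.0, -68.4]
force: [-1.2, -2.8, 3.4]
opening: 0.0119
gripper_force: 29.9
```

```bash
python3 s.py
```

```text
[ 0.53  -0.201  0.047] [-179.988   -0.003  -68.402] F [ 2.166  2.13  -3.38 ] M [-0.961  0.633  0.058] 0.011914776565702542 29.89216536283493 14.05
```

>>> apply_moves([
  {"fingers":8,"delta_pos":[0,0,0],"angular":[0,0,1]},
  {"fingers":8,"delta_pos":[0,0,0],"angular":[0,0,2]},
  {"fingers":8,"delta_pos":[0,0,0],"angular":[0,0,2]},
])

```text
clock: 14.35
tool_pos: [0.53, -0.2008, 0.0471]
orientation: [-180.0, -0.0, -70.4]
force: [-1.8, -1.6, 4.7]
opening: 0.0121
gripper_force: 29.9
```

```bash
python3 s.py
```

```text
[ 0.53  -0.201  0.047] [-179.991   -0.003  -70.403] F [ 0.878  2.254 -4.749] M [-1.033  0.569 -0.118] 0.012110188359452038 29.87719237804413 14.35
```

>>> apply_moves([
  {"fingers":8,"delta_pos":[0,0,0],"angular":[0,0,1]},
  {"fingers":8,"delta_pos":[0,0,0],"angular":[0,0,1.5]},
  {"fingers":8,"delta_pos":[0,0,0],"angular":[0,0,1.5]},
])

```text
clock: 14.65
tool_pos: [0.5301, -0.2008, 0.0471]
orientation: [-180.0, -0.0, -71.9]
force: [-2.1, -3.1, 4.6]
opening: 0.0115
gripper_force: 29.9
```

```bash
python3 s.py
```

```text
[ 0.53  -0.201  0.047] [-179.991   -0.002  -71.874] F [ 2.322  2.92  -4.581] M [-1.003  0.585 -0.031] 0.01147085257695789 29.87367421388626 14.65
```

>>> apply_moves([
  {"fingers":8,"delta_pos":[0,0,0],"angular":[0,0,1]},
  {"fingers":8,"delta_pos":[0,0,0],"angular":[0,0,1.5]},
  {"fingers":8,"delta_pos":[0,0,0],"angular":[0,0,1.5]},
])

```text
clock: 14.95
tool_pos: [0.5301, -0.2008, 0.0471]
orientation: [-180.0, -0.0, -73.4]
force: [-1.1, -2.6, 5.0]
opening: 0.012
gripper_force: 29.9
```

```bash
python3 s.py
```

```text
[ 0.53  -0.201  0.047] [-179.987   -0.     -73.382] F [ 2.204  1.756 -5.044] M [-0.957  0.507 -0.259] 0.012025949575442174 29.882788360118866 14.95
```

>>> apply_moves([
  {"fingers":8,"delta_pos":[0,0,0],"angular":[0,0,1]},
  {"fingers":8,"delta_pos":[0,0,0],"angular":[0,0,2]},
  {"fingers":8,"delta_pos":[0,0,0],"angular":[0,0,2]},
])

```text
clock: 15.25
tool_pos: [0.53, -0.2008, 0.0471]
orientation: [180.0, -0.0, -75.4]
force: [-1.5, -1.7, 5.0]
opening: 0.0123
gripper_force: 29.9
```

```bash
python3 s.py
python3 - <<'E'
from h import *
save('w5',ctrl.snapshot('wrist')); im=ctrl.snapshot('side')
a=cv2.imread('pics/w5.png')[100:400,40:480]; b=cv2.resize(im[110:200,290:410,::-1],None,fx=3,fy=3,interpolation=cv2.INTER_CUBIC)
o=np.zeros((300,800,3),np.uint8); o[:,:440]=a; o[:270,440:]=b; cv2.imwrite('pics/c5.png',o)
E
```

```text
[ 0.53  -0.201  0.047] [180.     -0.002 -75.377] F [ 1.25   1.927 -4.994] M [-0.79   0.56  -0.091] 0.012276009606005016 29.8847696185112 15.25
```

View pics/c5.png

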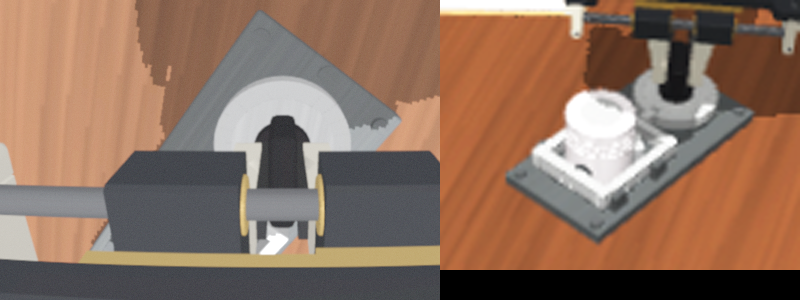

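The jaw looks closed up on the piston in the side crop, and the moment has fallen off again, so I am releasing now; the spring finishes any remainder itself.

>>> apply_moves([
  {"fingers":14,"delta_pos":[0,0,0],"angular":[0,0,0]},
  {"fingers":20,"delta_pos":[0,0,0],"angular":[0,0,0]},
  {"fingers":35,"delta_pos":[0,0,0],"angular":[0,0,0]},
  {"fingers":35,"delta_pos":[0,0,0],"angular":[0,0,0]},
  {"fingers":35,"delta_pos":[0,0,0],"angular":[0,0,0]},
  {"fingers":35,"delta_pos":[0,0,-20],"angular":[0,0,0]},
  {"fingers":35,"delta_pos":[0,0,-60],"angular":[0,0,0]},
  {"fingers":35,"delta_pos":[0,0,-110],"angular":[0,0,0]},
  {"fingers":35,"delta_pos":[-30,0,-155],"angular":[0,0,8]},
  {"fingers":35,"delta_pos":[-60,0,-165],"angular":[0,0,16]},
])

```text
clock: 16.35
tool_pos: [0.5168, -0.143, 0.2168]
orientation: [-179.6, -0.0, -91.7]
force: [1.0, 0.8, -0.3]
opening: 0.0347
gripper_force: 0.0
```

```bash
python3 s.py
```

```text
[ 0.517 -0.143  0.217] [-179.599   -0.024  -91.727] F [-0.843 -0.937  0.292] M [ 0.182 -0.166  0.014] 0.03473591551840239 0.0 16.35
```

>>> apply_moves([
  {"fingers":35,"delta_pos":[-25,-22,0],"angular":[0,0,7]},
  {"fingers":35,"delta_pos":[-50,-45,0],"angular":[0,0,14]},
  {"fingers":35,"delta_pos":[-70,-62,0],"angular":[0,0,20.6]},
  {"fingers":35,"delta_pos":[-70,-62,0],"angular":[0,0,20.6]},
  {"fingers":35,"delta_pos":[-70,-62,0],"angular":[0,0,20.6]},
  {"fingers":35,"delta_pos":[-70,-62,0],"angular":[0,0,20.6]},
])

```text
clock: 16.95
tool_pos: [0.5779, -0.0746, 0.2119]
orientation: [180.0, -0.0, -111.9]
force: [-0.4, -0.2, 0.2]
opening: 0.0351
gripper_force: 0.0
```

```bash
python3 s.py
python3 - <<'E'
from h import *
im=ctrl.snapshot('wrist'); save('w6',im)
cv2.imwrite('pics/w6z.png',cv2.resize(im[0:260,200:450,::-1],None,fx=2.3,fy=2.3,interpolation=cv2.INTER_CUBIC))
E
```

```text
[ 0.578 -0.075  0.212] [ 179.974   -0.011 -111.883] F [ 0.306  0.263 -0.211] M [ 0.074 -0.064  0.02 ] 0.035069167529380295 0.0 16.95
```

View pics/w6z.png

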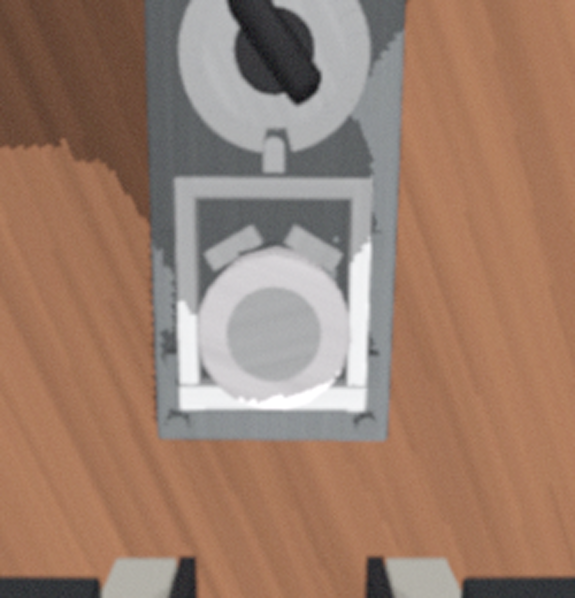

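The nose now sits in the notch at (275,137), and the frame and piston have shifted towards the knob. Measuring how far.

Run:
```python
from h import *
np.set_printoptions(precision=1,suppress=True)
T3=np.load('T3.npy'); T6,o=pose(); print(o['clock'])
yh=R.from_euler('z',-22.3,degrees=True).as_matrix()[:2,1]; xh=R.from_euler('z',-22.3,degrees=True).as_matrix()[:2,0]
for n,T in (('3',T3),('6',T6)):
    c=cam('wrist',T); g=cv2.cvtColor(cv2.imread(f'pics/w{n}.png'),cv2.COLOR_BGR2GRAY)
    for lx in (-.03,.03):
        t=np.arange(-.012,.115,.00025); P=np.array([.5305,-.1995])+np.outer(t+.055,yh)+lx*xh
        px=proj(c,np.c_[P,np.full(len(t),.033)]).astype(np.float32)
        v=cv2.GaussianBlur(cv2.remap(g,px[None,:,0].copy(),px[None,:,1].copy(),1).astype(float),(9,1),0)[0]
        d=np.gradient(v); e=[(round(t[i]*1000,1),round(d[i],1)) for i in range(2,len(t)-2) if abs(d[i])>2 and abs(d[i])==abs(d[max(0,i-10):i+11]).max()]; print(n,lx,e)
    for z,cz in ((.062+.012,(277.5,335)) if n=='3' else (.074,(273.5,326)),): 
        p=plane(c,[(cz[0]/2.3+200,cz[1]/2.3)],.074)[0][:2]-[.5305,-.1995]; print('piston local',p@xh*1e3,(p@yh-.055)*1e3)
```

```text
17.0
3 -0.03 [(np.float64(-5.5), np.float64(8.8)), (np.float64(2.8), np.float64(-3.0)), (np.float64(16.8), np.float64(3.5)), (np.float64(62.0), np.float64(3.8)), (np.float64(66.5), np.float64(-4.4)), (np.float64(77.8), np.float64(8.2)), (np.float64(87.8), np.float64(-10.4)), (np.float64(94.8), np.float64(-2.7))]
3 0.03 [(np.float64(-5.5), np.float64(8.9)), (np.float64(2.5), np.float64(-5.8)), (np.float64(43.5), np.float64(4.2)), (np.float64(63.8), np.float64(-2.5)), (np.float64(77.5), np.float64(8.9)), (np.float64(87.5), np.float64(-10.5)), (np.float64(94.8), np.float64(-2.4))]
piston local -0.13590431271150394 46.16825769326987
6 -0.03 [(np.float64(-10.8), np.float64(9.8)), (np.float64(-3.2), np.float64(-3.5)), (np.float64(21.5), np.float64(5.0)), (np.float64(41.3), np.float64(2.9)), (np.float64(72.5), np.float64(6.6)), (np.float64(82.3), np.float64(-9.5)), (np.float64(95.5), np.float64(-2.3))]
6 0.03 [(np.float64(-10.8), np.float64(9.0)), (np.float64(-3.0), np.float64(-6.1)), (np.float64(38.3), np.float64(4.3)), (np.float64(62.8), np.float64(-2.5)), (np.float64(72.3), np.float64(9.0)), (np.float64(82.3), np.float64(-11.9))]
piston local -0.4365933631834511 41.55096044144232
```

The jaw has moved 5.3 mm, or 6.0 mm relative to the plate edge, which is fully clamped on the piston. Handing in.

```bash
python3 -c "
from plant import ctrl
print(ctrl.close_job())"
```

```text
the job is handed in; nothing more can be done
None
```

The piston stands crown up in the nest, the follower is in the notch with the jaw about 6 mm in (measured in the wrist pictures), the knob and piston are released, and the job was handed in at about 17 s; no verdict came back and the clamping force was not measured.

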